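# Hang and lock a ring bracket on the slotted bench stand

### The job

Pick up the blue ring bracket, hook its two tabs into the two slots of the white panel on the stand, and push it down until it is fully home and the red catch has sprung out through the bracket's windows, then let go. The panel was clamped by eye and may sit up to a centimetre left or right of the stand's middle, so feel for the slots with a light touch, never force the bracket (more than 45 N between it and the stand would bend the tabs), and leave the bottle, flask and beaker standing where they are.

Things in the scene. Friction and masses are not known exactly. Their poses are not given: they have to be found in the camera images.
- stand: Fixed stand: black base 150 x 170 mm, 12 mm thick, two black rods, white upright panel 140 mm wide (y), 5 mm thick, 14 to 160 mm above the table. Origin on the table under the panel's front face, midway between the rods; +x out of the front face, on which the bracket hangs; z up. The panel is clamped by eye: its middle is up to 10 mm off this origin along y, unmeasured; all else is exact.
- slots (a point): Stand point 131 mm above the table, in the panel's front face, midway between the rods: nominal centre of the two slots (same axes as the stand). The slots go through the panel 18 mm either side of the panel's true middle, each 9 mm wide and 34 mm high, 114 to 148 mm above the table. The panel is rigid and does not shift under ordinary forces.
- seat (a point): Stand point 60 mm above the table, in the panel's front face, midway between the rods (same axes as the stand): where bracket_back ends when the bracket is fully home, apart from the panel's unmeasured offset along y.
- bracket_grip (a point): Grip centre of the loose blue ring bracket (about 0.3 kg; near its centre of mass), held across its 12 mm thick upright web (along its y). Web: 30 mm behind to 26 mm ahead of this point along x; top 23 mm above, underside 45 mm below. +x from back plate to ring, same way as the stand's +x when hung; z up. It starts standing upright on the table.
- bracket_back (a point): Bottom middle of the bracket's back face, 36 mm behind (-x) and 45 mm below bracket_grip; same axes. Back plate 60 mm wide, 6 mm thick, 68 mm high, with two windows for the catch (13 mm wide, 6 to 18.5 mm above this point, 15 mm either side of the middle). In front, a steel ring 76 mm across, its centre 95 mm ahead of this point, 10 mm thick.
- bracket_tabs (a point): Middle of the bracket's back face between its tabs, 49 mm above bracket_back. The two tabs, 18 mm either side, are 6 mm wide, 30 mm high and stand out 11 mm behind: a neck 5 to 15 mm above this point, and a lip 7 to 11 mm behind the face hanging from it to 15 mm below. They enter with this 20 to 24 mm (best 22) above its final height; then down till the necks rest on the slots' lower edges (2 mm play front to back).
- catch (a joint): Red sprung catch in the panel: 0 = out, 0.006 m = fully in. Two noses 8 mm wide, 15 mm either side of the panel's middle, stand 4 mm out of its front, 67 to 77 mm above the table, sloping on top, square below. The plate's lower edge pushes them in 4 mm on the way down (8 to 15 N push; weight alone is not enough); just before home they spring out through the windows and lock.
- amber_bottle: Bystander: amber bottle 62 mm across, 150 mm high; origin at the centre of its underside.
- flask: Bystander: conical flask 76 mm across, 104 mm high; origin at the centre of its underside.
- beaker: Bystander: white beaker 60 mm across, 75 mm high; origin at the centre of its underside.
Things that resemble listed ones, but are neither listed nor needed, are in the scene too. What is shaped like the part that bears bracket_grip but pink is not meant. There is more than one size of the stand; the one meant has the size given above.

How it is judged:
By the outcome, as a careful person would: the job done as asked, in the order asked, and still so for the second after the job is handed in, with the robot touching nothing.
It also fails if it takes over 58 s, if anything falls off the work surface, if the arm or the gripper's body presses on something with over 40 N, if the wrist force passes 120 N, or if a joint passes its speed limit or range.

### The arm

A 6-joint arm with a two-finger parallel gripper is mounted at the origin on the work surface. World frame = base frame: x ahead of the robot, y to its left, z up, the work surface at z = 0. Lengths are in m, angles in degrees, forces in N, time in s.
With the tool pointing down it reaches from about 0.275 to 0.875 m from the base axis. Payload 12.5 kg.
Tool frame: the origin (TCP) lies at the very end of the fingers, on their centre line; the grasp point (between the pads) lies 19 mm behind it; z points along the fingers, y is the line along which they close (so a half turn about z gives the same grasp; the last joint's range is limited). The gripper opens to 85 mm and grips with 20 to 120 N. Pads are 22 mm wide; open, the fingers measure 114 mm over their backs; the gripper's body (76 mm by 85 mm) begins 54 mm behind the grasp point. The pads swing forward as they close: fully open they stand 13 mm farther back than shut.
Start: joints at [-75.55, 20.094, 94.641, -0, 65.266, -4.847], TCP at [0.182, -0.519, 0.231] pointing down, gripper open.
Joint ranges: [-157.81, 157.81], [-45, 120.19], [0.68, 151.7], [-89.99, 269.99], [4.06, 180], [-164.3, 164.3]. Speed limits (degrees/s): [127.2, 127.2, 159.86, 180, 180, 180].

### API

Orientations are given as [roll, pitch, yaw] about the fixed x, y, z axes, in that order (R = Rz(yaw) Ry(pitch) Rx(roll)).
In Python, from station import monitor, cams, ticket gives the robot as it stands.
- The arm moves only by the shell command python3 -m jog 'ROWS' [FORCE]. ROWS is JSON, a list of rows, each a list of 7 numbers: the shift along the tool's x, y, z in units of 30 mm (1.0 is 30 mm), then the turn, a rotation vector about the tool's x, y, z in units of 8 degrees (1.0 is 8 degrees), then the closure, from -1 (fully open) to 1 (shut). A call has exactly 5 rows; each row shifts and turns the commanded pose from where the row before left it, along the tool's axes as they then stand; what a row does not reach is not made up. A row lasts 1/8 s, in which the tool goes at most 62.5 mm and 10.7 degrees, less where a joint would pass 70% of its speed; a pose out of reach is approached as far as the arm can. A call is refused whole if a number of a shift passes 1 or a number of a turn 1, either way. A call with a gripper value outside its range is refused whole. The fingers move at their own pace and stop on an object; FORCE is the grip in N (left out, the last holds). Time passes only in rows, so rows that do not move let the fingers close, or fill a call up. It gives the time, the measured TCP pose, the force, the opening and the grip force at its end, in the units of the state.
- monitor.read_state(): the state, without advancing time (a new reading comes with each control period).
- cams.snapshot(name): name is "scene" or "side" or "wrist"; returns the picture (400x640x3 uint8, red, green, blue); there is no depth.
- cams.get_calibration(name): a dict with "K" (3x3 intrinsics, pixels), "rvec" (rotation vector, rad) and "tvec" (3), from world to camera coordinates, as OpenCV has them. Camera axes: x right, y down, z forward; pixel columns grow to the right and rows downward; lengths in m; the calibration is good to about 2 mm. A picture is of the moment at which its call begins: read the wrist's pose just before it. get_calibration takes no time and is no camera call; for the wrist camera it gives the pose at the moment of the call.
- ticket.close_job(): hands the job in; it is judged then, once.
The state is a dict: "time": time; "joints": joint angles; "joint_vel": joint speeds; "tau": joint torques, N m; "ee_pos": TCP position; "ee_rot": TCP orientation; "force": force on the tool from outside, world axes, zero at the start; "torque": the same for the moment, N m; "width": opening from 0.0 (shut) to 1.0 (fully open); "gripper_force": force on a finger pad.
Only numpy, scipy, OpenCV 4.12 (cv2) and the standard library are available. Lean on these libraries where they do the work, as an engineer would, in place of code of your own. Each camera call takes 0.05 s, during which the arm holds its last target. There are 200 camera calls.

## Working session

There is one attempt and no reset: what is moved stays moved. The work goes in short steps, Python scripts to look and compute and a shell command to move; the robot and the scene stay as the last step left them, time stands still between calls to the robot, and variables do not carry over. Pictures are saved under pics/ and viewed, at most 10 in all, crops included, and the job is handed in when it is done.

```bash
mkdir -p pics; ls; python3 - <<'E'
from station import monitor, cams
import cv2
print(monitor.read_state())
for n in ("scene","side"):
    cv2.imwrite(f"pics/{n}0.png",cams.snapshot(n)[:,:,::-1])
    print(n,cams.get_calibration(n))
E
```

```text
pics
{'time': 0.0, 'joints': array([-7.55510462e+01,  2.01246604e+01,  9.46761612e+01,  9.61024451e-04,
        6.52634086e+01, -4.84728631e+00]), 'joint_vel': array([-0.08242453,  0.06744005, -0.01729441,  0.08004634, -0.03456282,
       -0.01988489]), 'tau': array([-1.34020389e-03, -5.06095505e+01, -2.91399014e+01, -1.23070909e-04,
        4.57238624e-03,  2.15702391e-05]), 'ee_pos': array([ 0.18169765, -0.51878785,  0.23076056]), 'ee_rot': array([-1.79936073e+02, -6.29673966e-03,  1.92958340e+01]), 'force': array([ 0.53036764,  0.22129839, -0.44944743]), 'torque': array([ 0.01250015, -0.04677252,  0.02306144]), 'gripper_force': 0.0, 'width': 0.9992738976052304}
scene {'K': array([[493.69243416,   0.        , 315.40408696],
       [  0.        , 493.69243416, 196.3291501 ],
       [  0.        ,   0.        ,   1.        ]]), 'rvec': array([ 1.92086399,  1.02784211, -0.56496483]), 'tvec': array([-0.31144068, -0.11705963,  1.40843136])}
side {'K': array([[505.67261975,   0.        , 319.77153679],
       [  0.        , 505.67261975, 199.88829637],
       [  0.        ,   0.        ,   1.        ]]), 'rvec': array([ 0.50254122, -2.65064972,  1.314796  ]), 'tvec': array([0.47540028, 0.20577737, 1.15192668])}
```

View pics/scene0.png

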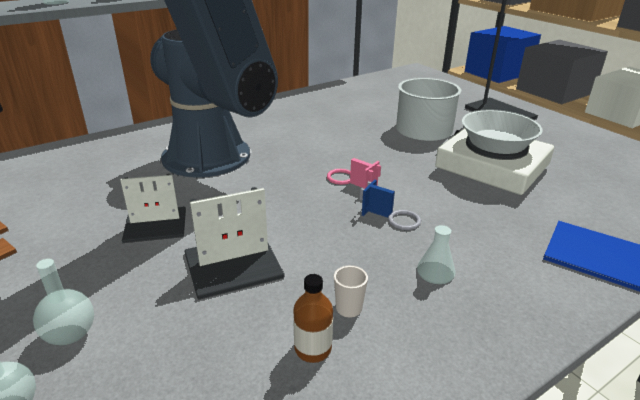

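View pics/side0.png

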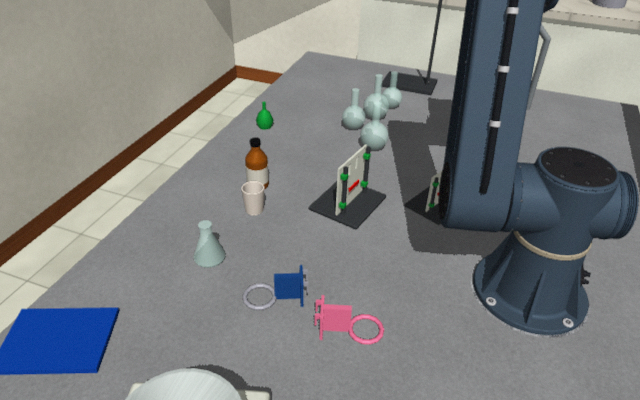

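The scene view shows the larger stand at about (232,235) with its front facing the camera, the blue bracket at (385,205) with the pink one behind it, the bottle at (313,320), the beaker at (350,290) and the flask at (437,255). The side view shows the back of the stand at (350,190) and the blue bracket at (285,288). I'll zoom in on both for accurate points.

```bash
python3 - <<'E'
import cv2,numpy as np
a=cv2.imread("pics/scene0.png");b=cv2.imread("pics/side0.png")
r=lambda i,x,y,w,h,s:cv2.resize(i[y:y+h,x:x+w],None,fx=s,fy=s,interpolation=cv2.INTER_CUBIC)
A=r(a,180,180,110,120,3.6);B=r(a,320,150,110,120,3.6) 
cv2.imwrite("pics/c1.png",np.hstack([A,B]))
A=r(b,300,140,100,100,4);B=r(b,235,250,100,100,4)
cv2.imwrite("pics/c2.png",np.hstack([A,B]))
E
```

```text
(no output)
```

View pics/c1.png

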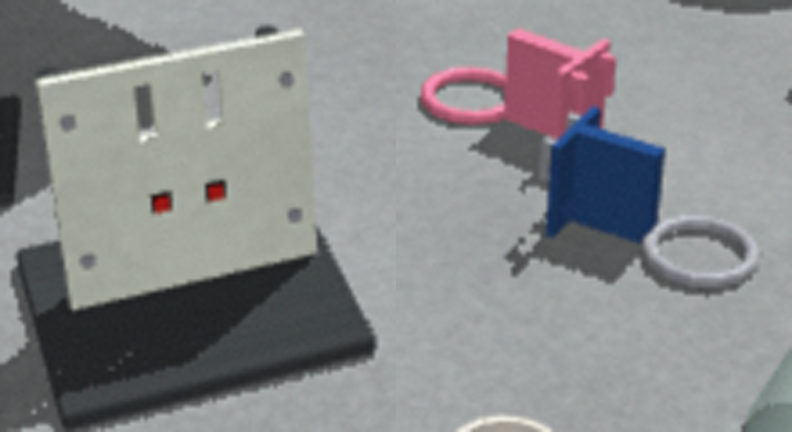

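View pics/c2.png

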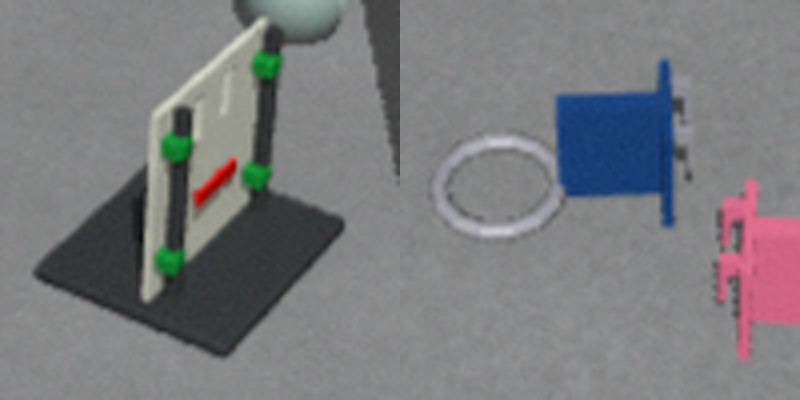

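The crops give the panel's front corners, the slots and the noses, plus the bracket's web, plate and ring. I'll fit both poses from these.

```bash
cat > h.py <<'E'
import cv2,numpy as np
from station import cams,monitor
from scipy.optimize import least_squares
def proj(P,c):
    return cv2.projectPoints(np.array(P,float).reshape(-1,1,3),c["rvec"],c["tvec"],c["K"],None)[0][:,0]
def ray(px,c,z):
    R=cv2.Rodrigues(c["rvec"])[0];C=-R.T@c["tvec"];d=R.T@np.linalg.inv(c["K"])@[*px,1]
    return C+d*(z-C[2])/d[2]
def place(p,P):
    c,s=np.cos(p[2]),np.sin(p[2]);P=np.array(P,float)
    return np.c_[p[0]+c*P[:,0]-s*P[:,1],p[1]+s*P[:,0]+c*P[:,1],P[:,2]]
def fit(obs,p0):  # obs: list of (calib, model pts m, pixels)
    f=lambda p:np.concatenate([(proj(place(p,P),c)-px).ravel() for c,P,px in obs])
    r=least_squares(f,p0,loss="soft_l1");return r.x,np.round(f(r.x).reshape(-1,2),1)
E
cat > f.py <<'E'
from h import *
S,D=cams.get_calibration("scene"),cams.get_calibration("side")
for c in(S,D):
    R=cv2.Rodrigues(c["rvec"])[0];print("cam",-R.T@c["tvec"])
s1=lambda L:np.array(L)/3.6+[180,180]
s2=lambda L:(np.array(L)-[396,0])/3.6+[320,150]
d1=lambda L:np.array(L)/4+[300,140]
d2=lambda L:(np.array(L)-[400,0])/4+[235,250]
m=1e-3
P=np.array([[0,-70,160],[0,70,160],[0,-70,14],[0,70,14],[0,-18,148],[0,-18,114],[0,18,148],[0,18,114],[2,-15,72],[2,15,72]])*m
px=s1([[40,82],[302,32],[72,308],[315,250],[143,86],[147,138],[210,72],[211,127],[161,203],[215,191]])
Q=np.array([[-2,70,160],[-2,-70,160],[0,70,14]])*m
qx=d1([[155,113],[268,18],[147,302]])
g=ray(px[2:4].mean(0),S,.014);print(g)
for o in([(S,P,px)],[(S,P,px),(D,Q,qx)]):
    p,r=fit(o,[g[0],g[1],0]);print("stand",p[:2],np.degrees(p[2]),r.tolist())
for n,c,L in(("scene",S,{"ring":[700,254],"webbot":[658,240],"platebot":[552,236]}),("side",D,{"ring":[498,187],"webbot":[565,195],"platebot":[668,225]})):
    for k,v in L.items():
        print(n,k,ray((s2 if n=="scene" else d2)([v])[0],c,0.005 if k=="ring" else 0))
for n,px in(("bottle",(313,355)),("beaker",(349,311)),("flask",(436,278))):print(n,ray(px,S,0))
E
python3 f.py
```

```text
cam [ 1.21680386 -0.44716656  0.64327879]
cam [0.18160507 0.91339993 0.85323208]
[ 0.47865844 -0.14476128  0.014     ]
stand [ 0.47970498 -0.14364362] -11.805651769840525 [[-0.9, 0.6], [0.5, -0.0], [-0.3, 0.3], [0.3, 0.2], [-0.5, -0.6], [0.1, 0.1], [-0.2, -0.5], [0.9, -0.8], [0.1, 0.1], [0.1, 0.1]]
stand [ 0.47885267 -0.14338628] -11.706751275416204 [[-0.9, 0.4], [0.3, -0.3], [-0.4, 0.1], [0.1, -0.1], [-0.5, -0.8], [0.1, -0.2], [-0.3, -0.7], [0.8, -1.0], [-0.0, -0.1], [0.1, -0.2], [-0.0, 0.1], [-1.1, -0.5], [-1.2, -1.3]]
scene ring [0.56131145 0.24279536 0.005     ]
scene webbot [0.52933549 0.23642122 0.        ]
scene platebot [0.48799081 0.18204571 0.        ]
side ring [0.55555703 0.25012643 0.005     ]
side webbot [ 5.21047961e-01  2.37651117e-01 -1.11022302e-16]
side platebot [0.46027494 0.23616292 0.        ]
bottle [ 7.61729452e-01 -1.41303288e-01  1.11022302e-16]
beaker [ 0.71507018 -0.03230184  0.        ]
flask [0.73798921 0.16396302 0.        ]
```

```bash
cat >> h.py <<'E'
from scipy.spatial.transform import Rotation as Ro
def togo(x,y,z,yaw):
    s=monitor.read_state();R=Ro.from_euler("xyz",s["ee_rot"],degrees=True);T=Ro.from_euler("xyz",[180,0,yaw],degrees=True)
    print("shift u",np.round(R.inv().apply(np.array([x,y,z])-s["ee_pos"])/.03,2),"turn u",np.round((R.inv()*T).as_rotvec(degrees=True)/8,2))
E
cat > g.py <<'E'
from h import *
S,D=cams.get_calibration("scene"),cams.get_calibration("side")
s2=lambda L:(np.array(L)-[396,0])/3.6+[320,150]
d2=lambda L:(np.array(L)-[400,0])/4+[235,250]
m=1e-3
A=np.array([[62,-6,0],[62,-2,68],[3,-30,0],[3,-30,68],[95,0,5],[3,30,68]])*m
a=s2([[658,240],[663,150],[552,236],[555,145],[700,254],[597,112]])
B=np.array([[62,6,0],[62,6,68],[3,30,0],[3,-30,68],[95,0,5]])*m
b=d2([[565,195],[557,95],[668,225],[663,60],[498,187]])
for o in([(S,A,a),(D,B,b)],):
    p,r=fit(o,[.4735,.208,.47]);print("bracket back",p[:2],np.degrees(p[2]),r.tolist())
    G=place(p,[[.036,0,.045],[.044,0,.055]]);print(G)
print("pink",ray((375,185),S,.0),ray((341,177),S,.03))
togo(G[1,0],G[1,1],.2,np.degrees(p[2]))
w=cams.get_calibration("wrist");R=cv2.Rodrigues(w["rvec"])[0];print("wristcam",-R.T@w["tvec"],R[2])
E
python3 g.py
```

```text
bracket back [0.47055223 0.20771105] 25.336320728121823 [[-2.5, 1.0], [-0.6, 0.1], [-0.6, -0.4], [0.3, -0.0], [0.3, -1.8], [-0.2, -2.1], [-1.6, 0.3], [-0.6, 3.7], [-0.1, -0.0], [-0.2, -0.7], [0.0, -0.7]]
[[0.50308944 0.22311656 0.045     ]
 [0.51031994 0.22654001 0.055     ]]
pink [0.39408993 0.29540572 0.        ] [0.35448469 0.2146106  0.03      ]
shift u [ 18.55 -19.83   1.05] turn u [-0.01 -0.   -0.75]
wristcam [ 0.24540301 -0.49692281  0.37444135] [-0.25578854 -0.08948141 -0.96258262]
```

```bash

python3 -m jog '[[0.9,-1,0,0,0,0,0],[0.93,-1,0,0,0,0,0],[0.93,-1,0,0,0,0,0],[0.93,-1,0,0,0,0,0],[0.93,-1,0,0,0,0,0]]' 40
python3 -m jog '[[0.93,-1,0,0,0,0,0],[0.93,-1,0,0,0,0,0],[0.93,-1,0,0,0,0,0],[0.93,-1,0,0,0,0,0],[0.93,-1,0,0,0,0,0]]'
python3 -m jog '[[0.93,-1,0,0,0,0,0],[0.93,-1,0,0,0,0,0],[0.93,-1,0,0,0,0,0],[0.93,-1,0,0,0,0,0],[0.93,-1,0,0,0,0,0]]'
python3 -m jog '[[0.93,-1,0,0,0,0,0],[0.93,-1,0,0,0,0,0],[0.93,-1,0,0,0,0,0],[0.93,-0.8,0.5,0,0,-0.75,0],[0.7,0,0.5,0,0,0,0]]'
python3 -m jog '[[0,0,0,0,0,0,0],[0,0,0,0,0,0,0],[0,0,0,0,0,0,0],[0,0,0,0,0,0,0],[0,0,0,0,0,0,0]]'
python3 - <<'E'
from h import *
togo(.5103,.2265,.2,25.34)
w=cams.get_calibration("wrist");im=cams.snapshot("wrist")
cv2.imwrite("pics/w1.png",im[:,:,::-1]);np.savez("w1.npz",**w)
p=[.47055,.2077,np.radians(25.34)]
print(np.round(proj(place(p,[[0,-.03,.068],[0,.03,.068],[.006,-.03,.068],[.006,.03,.068],[.062,-.006,.068],[.062,.006,.068],[.095,0,.005]]),w)).tolist())
E
```

```text
time: 0.72
ee_pos: [0.2633, -0.3304, 0.2311]
ee_rot: [-180.0, -0.0, 19.3]
force: [0.5, -0.7, -0.2]
width: 0.498
gripper_force: 0.0
time: 1.35
ee_pos: [0.3453, -0.1427, 0.2312]
ee_rot: [-180.0, 0.0, 19.3]
force: [0.9, 0.2, 0.7]
width: 0.501
gripper_force: 0.0
time: 1.98
ee_pos: [0.4275, 0.045, 0.2312]
ee_rot: [-180.0, 0.0, 19.3]
force: [0.5, -0.4, 0.0]
width: 0.502
gripper_force: 0.0
time: 2.6
ee_pos: [0.5141, 0.1988, 0.2006]
ee_rot: [-180.0, 0.0, 25.5]
force: [0.2, -0.3, 0.2]
width: 0.503
gripper_force: 0.0
time: 3.22
ee_pos: [0.5138, 0.1969, 0.2016]
ee_rot: [180.0, -0.0, 25.3]
force: [-0.4, 0.9, -0.8]
width: 0.501
gripper_force: 0.0
shift u [ 0.31 -0.94  0.05] turn u [ 0.   -0.   -0.01]
[[323.0, 220.0], [260.0, 220.0], [323.0, 214.0], [259.0, 215.0], [296.0, 155.0], [283.0, 155.0], [294.0, 116.0]]
```

View pics/w1.png

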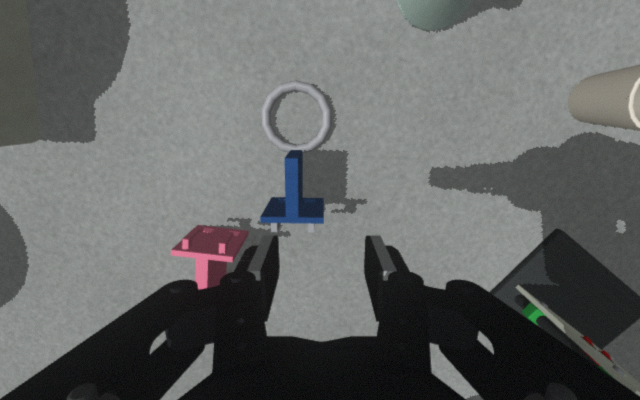

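The wrist view shows the bracket's plate top corners at (262,222) and (325,222), the web at column 293 and the ring centre at (297,117). That is about 2.5 mm toward bracket −y and 0.8° from my estimate. I'll correct for it, descend and grip.

```bash

python3 -m jog '[[0.31,-0.86,0.5,0,0,0.1,0],[0,0,1,0,0,0,0],[0,0,1,0,0,0,0],[0,0,1,0,0,0,0],[0,0,1,0,0,0,0]]' 
python3 -m jog '[[0,0,0.6,0,0,0,0],[0,0,0.4,0,0,0,0],[0,0,0,0,0,0,0],[0,0,0,0,0,0,0],[0,0,0,0,0,0,0]]'
python3 -m jog '[[0,0,0,0,0,0,1],[0,0,0,0,0,0,1],[0,0,0,0,0,0,1],[0,0,0,0,0,0,1],[0,0,0,0,0,0,1]]' 60
python3 -m jog '[[0,0,-0.1,0,0,0,1],[0,0,-0.3,0,0,0,1],[0,0,-0.6,0,0,0,1],[0,0,-1,0,0,0,1],[0,0,-1,0,0,0,1]]'
```

```text
time: 3.9
ee_pos: [0.5112, 0.2244, 0.0654]
ee_rot: [180.0, -0.0, 24.5]
force: [0.7, 0.4, -0.1]
width: 0.501
gripper_force: 0.0
time: 4.53
ee_pos: [0.5117, 0.2246, 0.0371]
ee_rot: [180.0, -0.1, 24.5]
force: [0.4, 1.0, 0.3]
width: 0.5
gripper_force: 0.0
time: 5.15
ee_pos: [0.5115, 0.2245, 0.0367]
ee_rot: [180.0, -0.0, 24.5]
force: [-0.7, -0.4, 5.6]
width: 0.132
gripper_force: 59.3
time: 5.78
ee_pos: [0.5112, 0.2244, 0.1283]
ee_rot: [180.0, -0.0, 24.5]
force: [0.0, 0.9, -2.2]
width: 0.133
gripper_force: 58.4
```

```bash

python3 -m jog '[[0,0,-1,0,0,0.9,1],[0,0,-0.7,0,0,0.9,1],[0,0,-0.4,0,0,0.9,1],[0,0,0,0,0,0.9,1],[0,0,0,0,0,0.93,1]]'
python3 - <<'E'
from h import *
togo(.556,-.159,.19,-11.7)
E
```

```text
time: 6.4
ee_pos: [0.5111, 0.2244, 0.1907]
ee_rot: [-180.0, -0.1, -12.0]
force: [-0.3, 0.2, -3.2]
width: 0.131
gripper_force: 58.3
shift u [ 4.12 12.19  0.02] turn u [-0.   -0.01 -0.04]
```

```bash

python3 -m jog '[[0.35,0.5,0,0,0,0,1],[0.45,0.9,0,0,0,0,1],[0.35,1,0,0,0,0,1],[0.35,1,0,0,0,0,1],[0.35,1,0,0,0,0,1]]'
python3 -m jog '[[0.35,1,0,0,0,0,1],[0.35,1,0,0,0,0,1],[0.35,1,0,0,0,0,1],[0.35,1,0,0,0,0,1],[0.35,1,0,0,0,0,1]]'
python3 -m jog '[[0.35,1,0,0,0,0,1],[0.2,0.8,0,0,0,0,1],[0,0.6,0,0,0,0,1],[0,0.3,0,0,0,0,1],[0,0,0,0,0,0,1]]'
python3 - <<'E'
from h import *
togo(.556,-.159,.19,-11.7)
for n in("wrist","scene"):
    w=cams.get_calibration(n);cv2.imwrite(f"pics/{n}2.png",cams.snapshot(n)[:,:,::-1]);np.savez(n+"2.npz",**w)
a=cv2.imread("pics/wrist2.png");b=cv2.imread("pics/scene2.png")[120:320,150:350]
cv2.imwrite("pics/m2.png",np.hstack([a[:,100:500],cv2.resize(b,(400,400),interpolation=cv2.INTER_CUBIC)]))
E
```

```text
time: 7.02
ee_pos: [0.5389, 0.0819, 0.19]
ee_rot: [180.0, -0.0, -11.6]
force: [0.2, -0.4, -2.3]
width: 0.129
gripper_force: 58.5
time: 7.65
ee_pos: [0.5595, -0.0757, 0.19]
ee_rot: [180.0, -0.0, -11.6]
force: [0.8, -0.1, -2.3]
width: 0.133
gripper_force: 58.5
time: 8.28
ee_pos: [0.559, -0.1566, 0.1894]
ee_rot: [-180.0, 0.0, -11.7]
force: [0.4, 0.7, -1.9]
width: 0.128
gripper_force: 58.6
shift u [-0.08  0.1  -0.02] turn u [-0.    0.   -0.01]
```

View pics/m2.png

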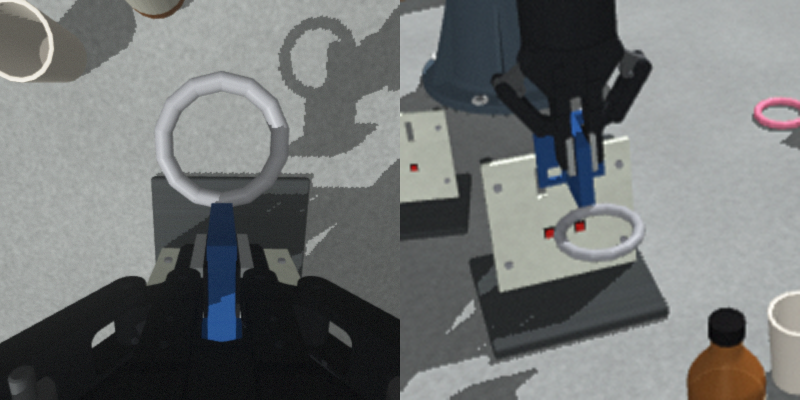

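The scene crop shows the bracket held straight in front of the panel. In crop pixels the noses are at (549,233) and (580,226), the ring centre is at (599,232), and the plate's bottom corners are near (537,193) and (604,184). I'll compare these with their projections to cancel the camera bias.

```bash
python3 - <<'E'
from h import *
S=cams.get_calibration("scene")
s=monitor.read_state();t=s["ee_pos"];yw=np.radians(s["ee_rot"][2]);print(t,s["ee_rot"])
b=[t[0]-.044*np.cos(yw),t[1]-.044*np.sin(yw),yw];z0=t[2]-.0367
P=np.array([[.095,0,.005],[.057,0,.005],[.133,0,.005],[.095,-.038,.005],[.095,.038,.005],[.006,-.03,0],[.006,.03,0],[.003,-.03,.068]])+[0,0,z0]
print(np.round((proj(place(b,P),S)-[150,120])*2+[400,0],1).tolist())
for y in(0,.001):
  st=[.4792,-.1435+y,np.radians(-11.75)]
  Q=np.array([[2,-15,72],[2,15,72],[0,-70,160],[0,70,160],[0,-70,14],[0,70,14]])*1e-3
  print(np.round((proj(place(st,Q),S)-[150,120])*2+[400,0],1).tolist())
a=cv2.imread("pics/scene2.png")[180:270,180:280]
cv2.imwrite("pics/c3.png",cv2.resize(a,None,fx=6,fy=6,interpolation=cv2.INTER_CUBIC))
E
```

```text
[ 0.55920555 -0.15579787  0.18936591] [-1.79987961e+02  5.65386857e-03 -1.17034509e+01]
[[599.6, 230.8], [587.5, 206.3], [612.6, 257.0], [554.4, 241.0], [643.4, 220.8], [540.0, 187.6], [605.1, 174.1], [531.7, 119.9]]
[[549.5, 232.7], [579.6, 226.0], [480.4, 166.5], [628.5, 137.4], [499.3, 291.4], [635.4, 259.0]]
[[550.4, 232.4], [580.5, 225.7], [481.5, 166.1], [629.5, 137.1], [500.2, 291.1], [636.2, 258.7]]
```

View pics/c3.png

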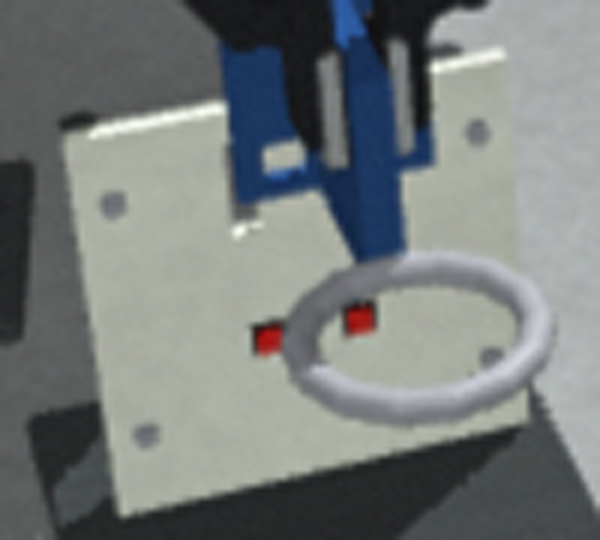

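Predictions and observations agree to about 0.3 px, so the panel middle is at (0.4792, −0.1435). Now I'll line up at insertion height.

```bash
cat > t.py <<'E'
from h import *
import sys
d,z=float(sys.argv[1]),float(sys.argv[2]);yw=-11.72
c,s=np.cos(np.radians(yw)),np.sin(np.radians(yw))
togo(.4792+d*c,-.1435+d*s,z,yw)
S=monitor.read_state();v=S["ee_pos"][:2]-[.4792,-.1435];F=S["force"]
print("stand-frame d,y mm",np.round(1e3*np.array([c*v[0]+s*v[1],-s*v[0]+c*v[1]]),2),"z",S["ee_pos"][2],"F stand",np.round([c*F[0]+s*F[1],-s*F[0]+c*F[1],F[2]],1),"t",S["time"])
E
python3 t.py .066 .1187
```

```text
shift u [-0.49  0.14  2.36] turn u [-0.  0.  0.]
stand-frame d,y mm [80.84  4.21] z 0.18936590545761714 F stand [ 0.2 -0.  -2. ] t 8.375
```

```bash

python3 -m jog '[[0,0.14,0.5,0,0,0,1],[0,0,0.8,0,0,0,1],[0,0,0.7,0,0,0,1],[-0.2,0,0.36,0,0,0,1],[-0.29,0,0,0,0,0,1]]'
python3 -m jog '[[0,0,0,0,0,0,1],[0,0,0,0,0,0,1],[0,0,0,0,0,0,1],[0,0,0,0,0,0,1],[0,0,0,0,0,0,1]]'
python3 t.py .056 .1187
python3 - <<'E'
from h import *
cv2.imwrite("pics/c4.png",cv2.resize(cams.snapshot("scene")[170:270,180:280,::-1],None,fx=6,fy=6,interpolation=cv2.INTER_CUBIC))
E
```

```text
time: 9.0
ee_pos: [0.5431, -0.1571, 0.1176]
ee_rot: [-180.0, 0.1, -11.7]
force: [-0.2, -0.8, -2.3]
width: 0.131
gripper_force: 58.6
time: 9.62
ee_pos: [0.5441, -0.1575, 0.1185]
ee_rot: [180.0, -0.0, -11.7]
force: [0.7, 0.3, -3.0]
width: 0.131
gripper_force: 58.6
shift u [-0.35 -0.02 -0.01] turn u [ 0. -0. -0.]
stand-frame d,y mm [66.38 -0.5 ] z 0.1185364724743396 F stand [ 0.6  0.5 -3. ] t 9.625
```

```bash

python3 -m jog '[[-0.15,-0.02,0,0,0,0,1],[-0.12,0,0,0,0,0,1],[-0.04,0,0,0,0,0,1],[-0.04,0,0,0,0,0,1],[-0.04,0,0,0,0,0,1]]'
python3 t.py .048 .1187
python3 -m jog '[[-0.03,0,0,0,0,0,1],[-0.03,0,0,0,0,0,1],[0,0,0,0,0,0,1],[0,0,0,0,0,0,1],[0,0,0,0,0,0,1]]'
python3 t.py .048 .1187
```

```text
time: 10.3
ee_pos: [0.5327, -0.1545, 0.1185]
ee_rot: [180.0, -0.0, -11.7]
force: [-0.4, -0.2, -3.5]
width: 0.133
gripper_force: 58.6
shift u [-0.22  0.   -0.01] turn u [ 0. -0. -0.]
stand-frame d,y mm [54.58  0.08] z 0.11851098571437044 F stand [-0.3 -0.3 -3.5] t 10.3
time: 10.92
ee_pos: [0.5309, -0.1542, 0.1185]
ee_rot: [-180.0, -0.0, -11.7]
force: [-0.5, 0.5, -1.7]
width: 0.129
gripper_force: 58.6
shift u [-0.16  0.   -0.01] turn u [-0. -0. -0.]
stand-frame d,y mm [52.83  0.08] z 0.11849420649446973 F stand [-0.5  0.4 -1.7] t 10.925
```

No resistance yet at d = 52.8 mm, so the tabs are probably entering. I'll continue gently.

```bash

python3 -m jog '[[-0.04,0,0,0,0,0,1],[-0.04,0,0,0,0,0,1],[-0.03,0,0,0,0,0,1],[0,0,0,0,0,0,1],[0,0,0,0,0,0,1]]'
python3 t.py .044 .1187
python3 -m jog '[[-0.03,0,0,0,0,0,1],[-0.03,0,0,0,0,0,1],[-0.03,0,0,0,0,0,1],[0,0,0,0,0,0,1],[0,0,0,0,0,0,1]]'
python3 t.py .044 .1187
```

```text
time: 11.55
ee_pos: [0.5277, -0.1535, 0.1185]
ee_rot: [-180.0, -0.0, -11.7]
force: [-0.8, 0.3, -2.7]
width: 0.128
gripper_force: 58.6
shift u [-0.18  0.   -0.01] turn u [-0. -0. -0.]
stand-frame d,y mm [49.53  0.1 ] z 0.1184983281070965 F stand [-0.8  0.1 -2.7] t 11.55
time: 12.18
ee_pos: [0.5251, -0.1529, 0.1185]
ee_rot: [180.0, -0.0, -11.7]
force: [0.5, 0.4, -1.7]
width: 0.131
gripper_force: 58.6
shift u [-0.09  0.   -0.01] turn u [ 0. -0. -0.]
stand-frame d,y mm [46.82  0.07] z 0.11852017203771364 F stand [ 0.4  0.5 -1.7] t 12.175
```

```bash

python3 -m jog '[[-0.03,0,0,0,0,0,1],[-0.03,0,0,0,0,0,1],[0,0,0,0,0,0,1],[0,0,0,0,0,0,1],[0,0,0,0,0,0,1]]'
python3 t.py .044 .1187
python3 -m jog '[[-0.03,0,0,0,0,0,1],[0,0,0,0,0,0,1],[0,0,0,0,0,0,1],[0,0,0,0,0,0,1],[0,0,0,0,0,0,1]]'
python3 t.py .044 .1187
```

```text
time: 12.8
ee_pos: [0.5233, -0.1526, 0.1185]
ee_rot: [180.0, -0.0, -11.7]
force: [1.0, 0.2, -2.6]
width: 0.125
gripper_force: 58.6
shift u [-0.03  0.   -0.01] turn u [ 0. -0. -0.]
stand-frame d,y mm [45.02  0.09] z 0.11850461536481692 F stand [ 0.9  0.3 -2.6] t 12.8
time: 13.42
ee_pos: [0.5227, -0.1525, 0.1186]
ee_rot: [180.0, -0.0, -11.7]
force: [3.5, -1.2, -3.3]
width: 0.132
gripper_force: 58.4
shift u [-0.01  0.   -0.  ] turn u [ 0.   -0.01 -0.  ]
stand-frame d,y mm [4.441e+01 2.000e-02] z 0.1186035487537727 F stand [ 3.6 -0.5 -3.3] t 13.425
```

Flush contact is at d ≈ 44.4 mm. I'll back off about 1 mm, into the middle of the play, and lower.

```bash

python3 -m jog '[[0.035,0,0,0,0,0,1],[0,0,0.05,0,0,0,1],[0,0,0.05,0,0,0,1],[0,0,0.03,0,0,0,1],[0,0,0,0,0,0,1]]'
python3 t.py .0453 .0967
python3 -m jog '[[0,0,0.05,0,0,0,1],[0,0,0.05,0,0,0,1],[0,0,0,0,0,0,1],[0,0,0,0,0,0,1],[0,0,0,0,0,0,1]]'
python3 t.py .0453 .0967
```

```text
time: 14.05
ee_pos: [0.5233, -0.1525, 0.1145]
ee_rot: [-180.0, 0.0, -11.7]
force: [0.1, -0.4, -2.5]
width: 0.126
gripper_force: 58.6
shift u [0.01 0.   0.59] turn u [-0.  0. -0.]
stand-frame d,y mm [45.03  0.12] z 0.1144706643028769 F stand [ 0.2 -0.3 -2.5] t 14.05
time: 14.68
ee_pos: [0.5234, -0.1526, 0.1116]
ee_rot: [-180.0, 0.0, -11.7]
force: [-0.5, -0.2, -2.0]
width: 0.129
gripper_force: 58.6
shift u [0.01 0.   0.5 ] turn u [-0.  0. -0.]
stand-frame d,y mm [45.12  0.11] z 0.11161171506525813 F stand [-0.5 -0.3 -2. ] t 14.675
```

```bash

python3 -m jog '[[0,0,0.04,0,0,0,1],[0,0,0.04,0,0,0,1],[0,0,0.04,0,0,0,1],[0,0,0,0,0,0,1],[0,0,0,0,0,0,1]]'
python3 t.py .0453 .0967
python3 -m jog '[[0,0,0.04,0,0,0,1],[0,0,0.04,0,0,0,1],[0,0,0,0,0,0,1],[0,0,0,0,0,0,1],[0,0,0,0,0,0,1]]'
python3 t.py .0453 .0967
```

```text
time: 15.3
ee_pos: [0.5239, -0.1527, 0.1083]
ee_rot: [180.0, -0.1, -11.7]
force: [4.1, -0.1, 2.9]
width: 0.129
gripper_force: 59.3
shift u [-0.01  0.    0.39] turn u [ 0.   -0.01 -0.  ]
stand-frame d,y mm [4.561e+01 4.000e-02] z 0.10829170380594311 F stand [4.  0.8 2.9] t 15.3
time: 15.92
ee_pos: [0.5237, -0.1527, 0.1057]
ee_rot: [180.0, -0.0, -11.7]
force: [5.3, -1.0, 3.8]
width: 0.13
gripper_force: 59.4
shift u [-0.01  0.    0.3 ] turn u [ 0.   -0.01 -0.  ]
stand-frame d,y mm [4.547e+01 2.000e-02] z 0.10566077258179836 F stand [5.4 0.1 3.8] t 15.925
```

```bash

python3 -m jog '[[0,0,0.04,0,0,0,1],[0,0,0.04,0,0,0,1],[0,0,0.04,0,0,0,1],[0,0,0,0,0,0,1],[0,0,0,0,0,0,1]]'
python3 t.py .0453 .0967
python3 -m jog '[[0,0,0.04,0,0,0,1],[0,0,0.04,0,0,0,1],[0,0,0,0,0,0,1],[0,0,0,0,0,0,1],[0,0,0,0,0,0,1]]'
python3 t.py .0453 .0967
```

```text
time: 16.55
ee_pos: [0.5235, -0.1526, 0.1016]
ee_rot: [-180.0, -0.0, -11.7]
force: [5.9, -1.8, -1.2]
width: 0.126
gripper_force: 59.1
shift u [0.   0.   0.16] turn u [-0. -0. -0.]
stand-frame d,y mm [45.2   0.05] z 0.1016474589999333 F stand [ 6.1 -0.6 -1.2] t 16.55
time: 17.18
ee_pos: [0.5227, -0.1524, 0.0988]
ee_rot: [-180.0, 0.1, -11.7]
force: [1.9, -2.1, -12.8]
width: 0.127
gripper_force: 58.3
shift u [0.03 0.   0.07] turn u [-0.    0.01 -0.  ]
stand-frame d,y mm [44.39  0.15] z 0.09881270024273976 F stand [  2.3  -1.6 -12.8] t 17.175
```

```bash

python3 -m jog '[[0,0,0.03,0,0,0,1],[0,0,0.03,0,0,0,1],[0,0,0,0,0,0,1],[0,0,0,0,0,0,1],[0,0,0,0,0,0,1]]'
python3 t.py .0453 .0967
python3 - <<'E'
from h import *
cv2.imwrite("pics/c5.png",cv2.resize(cams.snapshot("scene")[170:270,180:280,::-1],None,fx=6,fy=6,interpolation=cv2.INTER_CUBIC))
E
```

```text
time: 17.8
ee_pos: [0.5234, -0.1526, 0.0979]
ee_rot: [180.0, -0.0, -11.7]
force: [0.9, 0.2, -2.4]
width: 0.135
gripper_force: 59.9
shift u [0.   0.   0.04] turn u [ 0. -0. -0.]
stand-frame d,y mm [45.16  0.1 ] z 0.09792719071734088 F stand [ 0.8  0.3 -2.4] t 17.8
```

View pics/c5.png

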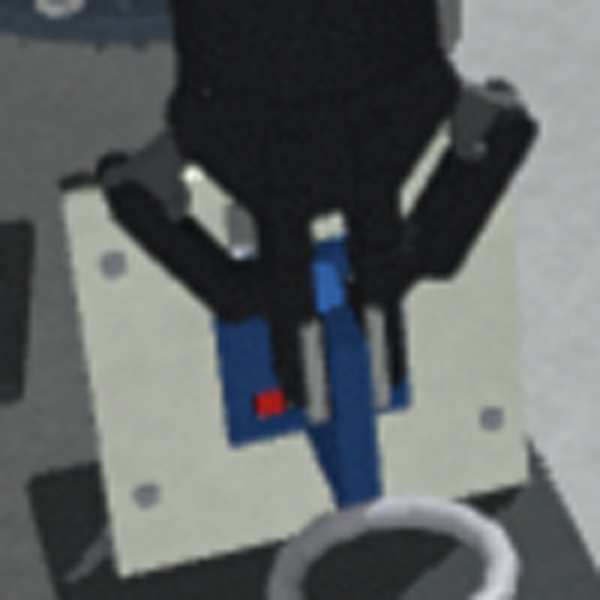

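The crop shows the red nose out through the bracket's left window at (270,403). I'll press down lightly to confirm it is seated.

```bash

python3 -m jog '[[0,0,0.02,0,0,0,1],[0,0,0.02,0,0,0,1],[0,0,0,0,0,0,1],[0,0,0,0,0,0,1],[0,0,0,0,0,0,1]]'
python3 t.py .0453 .0967
python3 -m jog '[[0,0,0.02,0,0,0,1],[0,0,0,0,0,0,1],[0,0,0,0,0,0,1],[0,0,0,0,0,0,1],[0,0,0,0,0,0,1]]'
python3 t.py .0453 .0967
```

```text
time: 18.48
ee_pos: [0.5234, -0.1526, 0.0967]
ee_rot: [180.0, -0.0, -11.7]
force: [-0.4, -0.3, 2.0]
width: 0.124
gripper_force: 60.6
shift u [0. 0. 0.] turn u [ 0. -0. -0.]
stand-frame d,y mm [45.18  0.06] z 0.09674400613306539 F stand [-0.4 -0.4  2. ] t 18.475
time: 19.1
ee_pos: [0.5235, -0.1526, 0.0965]
ee_rot: [180.0, -0.0, -11.7]
force: [-2.5, 0.7, 8.7]
width: 0.13
gripper_force: 61.7
shift u [ 0.    0.   -0.01] turn u [ 0. -0. -0.]
stand-frame d,y mm [45.24  0.09] z 0.0965121520693169 F stand [-2.6  0.2  8.7] t 19.1
```

It bottoms out at the expected height with 9 N. Releasing and withdrawing upward.

```bash

python3 -m jog '[[0,0,0,0,0,0,0.3],[0,0,0,0,0,0,0.3],[0,0,0,0,0,0,0.1],[0,0,0,0,0,0,0.1],[0,0,0,0,0,0,0.1]]'
python3 -m jog '[[0,0,-0.2,0,0,0,0.1],[0,0,-0.5,0,0,0,0.1],[0,0,-0.8,0,0,0,0.1],[0,0,-1,0,0,0,0.1],[0,0,-1,0,0,0,0.1]]'
python3 -m jog '[[0,0,-1,0,0,0,0.1],[0,0,-1,0,0,0,0.1],[0,0.5,-0.5,0,0,0,0.1],[0,0,0,0,0,0,0.1],[0,0,0,0,0,0,0.1]]'
python3 - <<'E'
from h import *
im=cams.snapshot("scene")[:,:,::-1];b=cams.snapshot("side")[:,:,::-1]
cv2.imwrite("pics/end.png",np.hstack([cv2.resize(im[170:320,180:380],(480,360),interpolation=cv2.INTER_CUBIC),cv2.resize(b[130:250,200:400],(320,192))[:].copy() if 0 else cv2.resize(b[100:280,200:360],(320,360),interpolation=cv2.INTER_CUBIC)]))
E
```

```text
time: 19.73
ee_pos: [0.5234, -0.1526, 0.0959]
ee_rot: [-180.0, 0.0, -11.7]
force: [-0.6, -0.7, 0.1]
width: 0.449
gripper_force: 0.0
time: 20.35
ee_pos: [0.5235, -0.1526, 0.2031]
ee_rot: [180.0, -0.1, -11.7]
force: [-0.4, 0.2, -0.1]
width: 0.448
gripper_force: 0.0
time: 20.98
ee_pos: [0.5198, -0.1673, 0.2749]
ee_rot: [-180.0, 0.1, -11.8]
force: [0.5, 0.1, -0.0]
width: 0.451
gripper_force: 0.0
```

View pics/end.png

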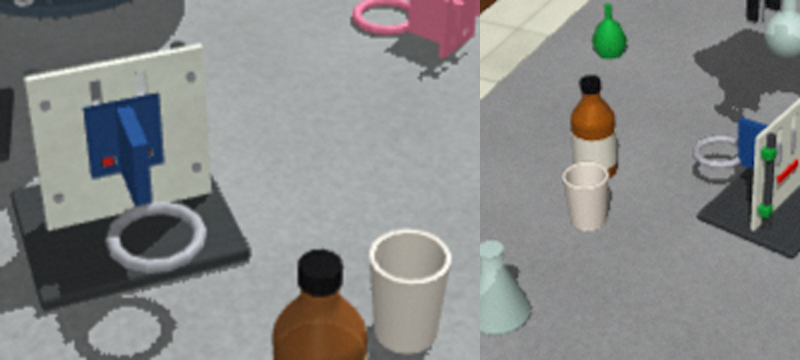

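The bracket hangs fully home with the red noses showing in its windows at (108,161) and (150,152). The bottle, beaker and flask are standing where they were. Handing in.

```bash
python3 -c "
from station import ticket;print(ticket.close_job())"
```

```text
the job is handed in; nothing more can be done
None
```

The blue bracket is hung on the white panel and fully home, with the red catch out through both windows. It has been let go, the bottle, flask and beaker are undisturbed, and the job was handed in at about 21 s.

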